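# Put the fly-tying kit back in its holders

### The arm

A 6-joint arm with a two-finger parallel gripper is mounted at the origin on the work surface. World frame = base frame: x ahead of the robot, y to its left, z up, the work surface at z = 0. Lengths are in m, angles in rad, forces in N, time in s.
With the tool pointing down it reaches from about 0.3 to 0.75 m from the base axis. Payload 8.5 kg.
Tool frame: the origin (TCP) lies at the very end of the fingers, on their centre line; the grasp point (between the pads) lies 19 mm behind it (bot.grasp_offset is the distance from the TCP to the grasp point, in m); z points along the fingers, y is the line along which they close (so a half turn about z gives the same grasp; the last joint's range is limited). The gripper opens to 88 mm and grips with 3 to 60 N. Pads are 18 mm wide; open, the fingers measure 123 mm over their backs; the gripper's body (75 mm by 187 mm) begins 45 mm behind the grasp point.
Start: joints at [1.122, 0.381, 1.297, -0, 1.464, -0.215], TCP at [0.127, 0.535, 0.239] pointing down, gripper open.
Joint ranges: [-3.11, 3.11], [-0.89, 2.33], [0.22, 2.48], [-1.42, 4.56], [0.17, 2.85], [-2.88, 2.88]. Speed limits (rad/s): [2.39, 2.39, 3.14, 3.14, 3.14, 3.14].

### API

Orientations are given as a unit quaternion [w, x, y, z].
In Python, from station import bot, imaging gives the robot as it stands.
- The arm moves only by the tool drive_tool, never from a script. Its argument "deltas" is a list of rows, each an object with "delta_rot": the turn, a rotation vector about the tool's x, y, z in rad, a list of three; "translation": the shift along the tool's x, y, z in cm, a list of three; "hand": the gripper's target within -1 to 1 (shut at 1, half-way at 0, fully open at -1). A call has 1 to 10 rows; each row shifts and turns the commanded pose from where the row before left it, along the tool's axes as they then stand; what a row does not reach is not made up. A row lasts 1/10 s, in which the tool goes at most 50 mm and 8.59 degrees, less where a joint would pass 70% of its speed; a pose out of reach is approached as far as the arm can. A call is refused whole if a number of a shift passes 5 or a number of a turn 0.15, either way. A call with a gripper value outside its range is refused whole. The fingers move at their own pace and stop on an object; "grip_force" is the grip in N (left out, the last holds). Time passes only in rows, so rows that do not move let the fingers close. It gives the time, the measured TCP pose, the force, the opening and the grip force at its end, in the units of the state.
- bot.state(): the state, without advancing time (a new reading comes with each control period).
- imaging.camera(name): name is "side" or "top" or "wrist"; returns a dict with "frame" (384x512x3 uint8, red, green, blue), "fx", "fy", "cx", "cy" (pixels), "k1" (the pictures are not rectified: a ray, as slopes to the right and down, at radius r is drawn at 1 + k1 r^2 times it, then the intrinsics apply), "world_from_camera" (4x4, takes a point from camera to world coordinates); the wrist camera has in their place "mount" (4x4, takes a point from camera to tool coordinates, whose origin is the TCP and whose axes are the flange's). Camera axes: x right, y up, looking along -z (the intrinsics and any distortion apply to the point x, -y, -z); pixel columns grow to the right and rows downward; lengths in m; the calibration is good to about 2 mm. A picture is of the moment at which its call begins: read the wrist's pose just before it. There is no depth.
- bot.sign_off(): hands the job in; it is judged then, once.
The state is a dict: "t": time; "joints": joint angles; "qd": joint speeds; "effort": joint torques, N m; "eef_pos": TCP position; "eef_rot": TCP orientation; "contact_force": force on the tool from outside, world axes, zero at the start; "ft_torque": the same for the moment, N m; "grip_width": finger opening in m; "gripper_force": force on a finger pad.
Only numpy, scipy, OpenCV 4.12 (cv2) and the standard library are available. Lean on these libraries where they do the work, as an engineer would, in place of code of your own. Each camera call takes 0.05 s, during which the arm holds its last target. There are 200 camera calls.

### The job

Tidy the fly-tying bench: put the wire spool over the post of its stand, the brass hair stacker into the small round well, the amber cement bottle into the large round well and the white fly box lengthwise into the oblong tray, each upright and resting fully home. Set each thing down rather than dropping it, and do not tip or push away the steel bead bowl or the black varnish bottle.

Things in the scene. Friction and masses are not known exactly. Their poses are not given: they have to be found in the camera images.
- wire_spool: Spool of tying wire lying flat: a white plastic ring, outer diameter 58 (copper wire shows 1 mm proud at mid-height, look only), bore 26 right through, height 22 mm; about 60 g; grip it across its outer diameter. Loose, stands upright on the table. Origin: centre of its underside; z up; yaw has no meaning.
- hair_stacker: Brass hair stacker: a plain upright brass cylinder, diameter 28, height 65 mm; about 120 g. Loose, stands upright on the table. Origin: centre of its underside; z up; yaw has no meaning.
- cement_bottle: Closed bottle of head cement: round amber glass body of diameter 40 up to 36 mm, sloping in to a white cap of diameter 26 from 41 mm to the top at 58 mm; about 70 g; grip it by the glass body or by the cap. Loose, stands upright on the table. Origin: centre of its underside; z up; yaw has no meaning.
- fly_box: Closed white plastic fly box with small grey squares on its top, lying flat: 80 (x) by 42 (y) by 30 (height) mm; about 80 g. Origin: centre of its underside; x along its length, z up. Either end may go either way round.
- post_stand: Holder of the wire spool: a round base of diameter 72 and thickness 8 mm with a steel post of diameter 10 rising in its centre to 38 mm above the table. Home: the spool round the post and flat on the base, its underside 8 mm above the table; nothing surrounds it. Plain pale wood, screwed to the table. Origin: centre of its underside, on the table (z = 0); z up.
- small_well: Holder of the hair stacker: a square block 66 x 66 x 14 mm with a round blind hole (the small well) of diameter 44 in its centre, lined with grey felt. The hole's floor is 6 mm and its rim 14 mm above the table. Plain pale wood, screwed to the table. Origin: centre of its underside, on the table (z = 0); z up.
- large_well: Holder of the cement bottle: a square block 80 x 80 x 14 mm with a round blind hole (the large well) of diameter 56 in its centre, lined with grey felt. The hole's floor is 6 mm and its rim 14 mm above the table. Plain pale wood, screwed to the table. Origin: centre of its underside, on the table (z = 0); z up.
- oblong_tray: Holder of the fly box: a block 110 (x) by 72 (y) by 14 mm with one oblong recess 96 (x) by 58 (y) mm in its centre, lined with grey felt. The recess's floor is 6 mm and its rim 14 mm above the table: grip the box high enough that the fingertips stay above the rim (at least 10 mm above the box's underside). x along its length. Plain pale wood, screwed to the table. Origin: centre of its underside, on the table (z = 0); z up.
- bead_bowl: Bystander: small open steel bowl, rim diameter 72, height 30 mm, loose. Origin: centre of its underside.
- varnish_bottle: Bystander: small black varnish bottle, square body 26 x 26 x 30 mm with a slim round black brush cap up to 58 mm, loose. Origin: centre of its underside. All things, holders and bystanders on the green mat (also a small thread spool and a pair of tweezers, not listed) stand with their centres at least 110 mm apart at the start.
Things that resemble listed ones, but are neither listed nor needed, are in the scene too. What is shaped like the cement_bottle but purple or turquoise is not meant. What is shaped like the hair_stacker but blue is not meant.

How it is judged:
By the outcome, as a careful person would: the job done as asked, in the order asked, and still so for the second after the job is handed in, with the robot touching nothing.
It also fails if it takes over 112 s, if anything falls off the work surface, if the arm or the gripper's body presses on something with over 40 N, if the wrist force passes 120 N, or if a joint passes its speed limit or range.

## Working session

There is one attempt and no reset: what is moved stays moved. The work goes in short steps, Python scripts to look and compute and a tool call to move; the robot and the scene stay as the last step left them, time stands still between calls to the robot, and variables do not carry over. Pictures are saved under pics/ and viewed, at most 14 in all, crops included, and the job is handed in when it is done.

Besides the shell and the picture viewer there is one more tool, called as a command line: name --argument value ..., lists and objects as JSON in quotes. drive_tool: Moves the arm, as the interface text tells. Its arguments: {"type":"object","properties":{"deltas":{"type":"array","items":{"type":"object","properties":{"delta_rot":{"type":"array","items":{"type":"number"}},"translation":{"type":"array","items":{"type":"number"}},"hand":{"type":"number"}}}},"grip_force":{"type":"number"}},"required":["deltas"]}

```bash
mkdir -p pics; python3 - <<'E'
from station import bot, imaging
import cv2,numpy as np,pickle
s=bot.state();print({k:np.round(v,4).tolist() for k,v in s.items()})
d={}
for n in("top","side","wrist"):
    c=imaging.camera(n);d[n]=c
    cv2.imwrite(f"pics/{n}0.png",cv2.resize(c["frame"][:,:,::-1],(800,600),interpolation=cv2.INTER_CUBIC))
    print(n,{k:np.round(v,4).tolist() for k,v in c.items() if k!="frame"})
E
```

```text
{'t': 0.0, 'joints': [1.1217, 0.3812, 1.2983, 0.0, 1.4636, -0.2153], 'qd': [-0.0003, 0.0014, 0.0011, -0.0005, -0.0004, 0.0008], 'effort': [-0.0004, -43.7922, -22.4547, 0.0713, 0.0353, -0.0001], 'eef_pos': [0.1273, 0.5348, 0.2381], 'eef_rot': [-0.0002, 0.1166, 0.9932, -0.0007], 'contact_force': [0.3379, 0.5254, -0.2363], 'ft_torque': [-0.0077, -0.0004, 0.0584], 'gripper_force': 0.0, 'grip_width': 0.0881}
top {'fx': 385.5816, 'fy': 385.5816, 'cx': 257.174, 'cy': 192.5627, 'k1': -0.0497, 'world_from_camera': [[-0.0261, 0.9772, -0.2109, 0.2866], [-0.9997, -0.0262, 0.0023, 0.021], [-0.0033, 0.2109, 0.9775, 0.9764], [0.0, 0.0, 0.0, 1.0]]}
side {'fx': 438.7356, 'fy': 438.7356, 'cx': 253.2109, 'cy': 193.7426, 'k1': -0.1679, 'world_from_camera': [[-0.9984, 0.0232, -0.0523, 0.4099], [-0.0554, -0.6197, 0.7829, 0.953], [-0.0143, 0.7845, 0.62, 0.8092], [0.0, 0.0, 0.0, 1.0]]}
wrist {'fx': 315.2469, 'fy': 315.2469, 'cx': 259.38, 'cy': 196.1624, 'k1': -0.0387, 'mount': [[-0.0019, 0.9605, 0.2782, 0.0716], [1.0, 0.0015, 0.0014, -0.0002], [0.0009, 0.2782, -0.9605, -0.1448], [0.0, 0.0, 0.0, 1.0]]}
```

View pics/top0.png

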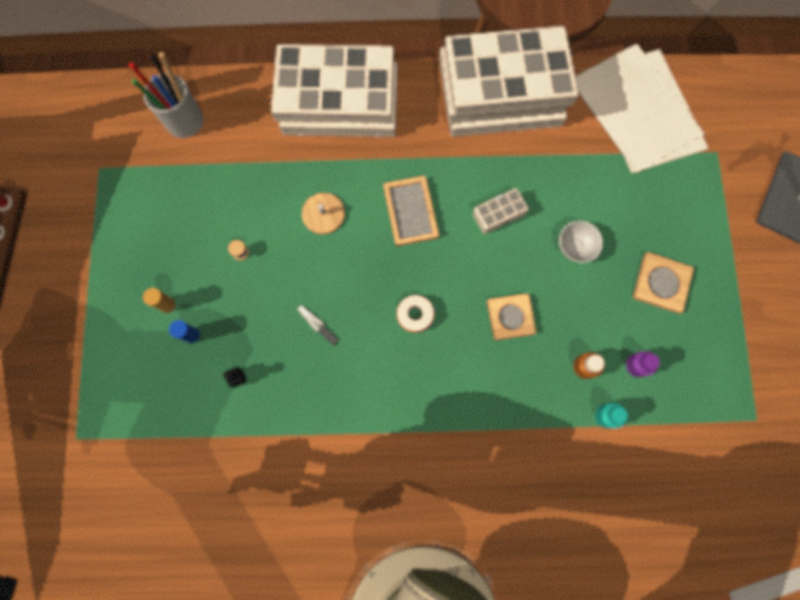

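View pics/side0.png

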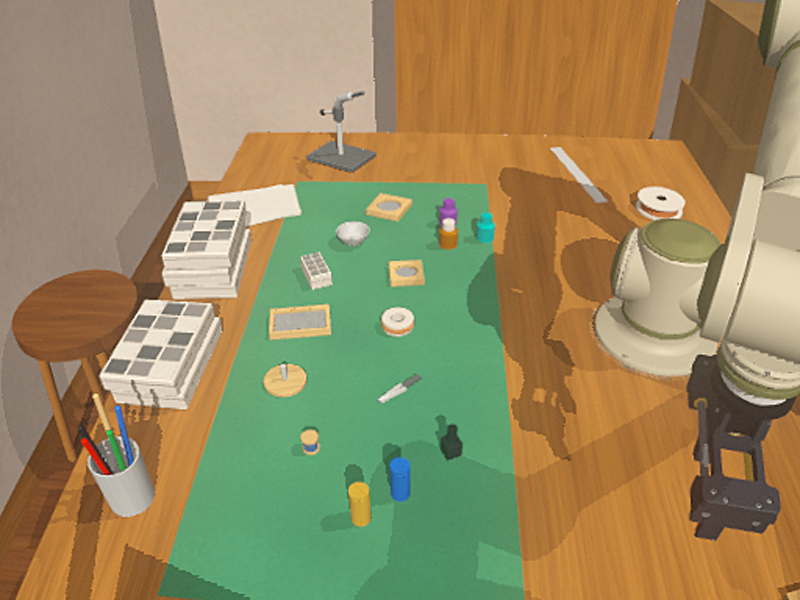

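The top view shows the spool at (415,313), stand (323,213), brass stacker (152,297), amber bottle cap (595,364), box (501,210), small well (512,316), large well (664,282) and tray (411,210). The side view agrees and also shows a second spool off the mat at (660,200), which I take to be a decoy.

```bash
cat > h.py <<'E'
from station import bot, imaging
import cv2,numpy as np
from scipy.spatial.transform import Rotation as R
def tcp():
    s=bot.state();q=s["eef_rot"];T=np.eye(4)
    T[:3,:3]=R.from_quat([q[1],q[2],q[3],q[0]]).as_matrix();T[:3,3]=s["eef_pos"];return T
def shot(name,fn=None,scale=1.5625,crop=None):
    T=tcp();c=imaging.camera(name);c["W"]=T@c["mount"] if name=="wrist" else c["world_from_camera"]
    if fn:
        f=c["frame"][:,:,::-1]
        cv2.imwrite("pics/"+fn,cv2.resize(f,(800,600),interpolation=cv2.INTER_CUBIC))
    return c
def world(c,uv,z):  # uv in 800x600 pixels
    K=np.array([[c["fx"],0,c["cx"]],[0,c["fy"],c["cy"]],[0,0,1]])
    p=(np.array(uv,float).reshape(1,1,2)+.5)/1.5625-.5
    x,y=cv2.undistortPoints(p,K,np.array([c["k1"],0,0,0.]))[0,0]
    d=c["W"][:3,:3]@[x,-y,-1];o=c["W"][:3,3];return (o+d*(z-o[2])/d[2])
E
python3 - <<'E'
from h import *
t=shot("top");s=shot("side")
for n,a,b,z in [("spool",(415,313),(397,317),.022),("stand",(323,214),(285,381),.008),("stacker",(152,297),(359,488),.065),("bottle",(595,364),(449,226),.058),("box",(501,206),(315,268),.03),("small",(512,316),(406,271),.014),("large",(664,282),(389,205),.014),("tray",(411,210),(300,322),.014),("bowl",(580,241),(352,230),.03),("varn",(235,377),(452,430),.05)]:
    print(n,world(t,a,z)[:2].round(3),world(s,b,z)[:2].round(3))
for a in [(475,208),(517,189),(528,212)]: print("boxc",world(t,a,.03)[:2].round(3))
for a in [(384,184),(428,177),(440,237),(396,245)]: print("trayc",world(t,a,.014)[:2].round(3))
print(tcp().round(3))
E
```

```text
spool [ 0.472 -0.001] [ 0.472 -0.   ]
stand [0.651 0.149] [0.65  0.157]
stacker [0.5  0.41] [0.5   0.408]
bottle [ 0.378 -0.274] [ 0.378 -0.255]
box [ 0.649 -0.15 ] [ 0.641 -0.136]
small [ 0.465 -0.159] [ 0.463 -0.154]
large [ 0.515 -0.416] [ 0.513 -0.413]
tray [ 0.651 -0.   ] [0.648 0.011]
bowl [ 0.584 -0.277] [ 0.583 -0.278]
varn [0.374 0.279] [0.376 0.288]
boxc [ 0.646 -0.107]
boxc [ 0.678 -0.179]
boxc [ 0.637 -0.195]
trayc [0.7   0.044]
trayc [ 0.711 -0.031]
trayc [ 0.602 -0.047]
trayc [0.59  0.026]
[[-0.973  0.232 -0.     0.127]
 [ 0.232  0.973 -0.001  0.535]
 [ 0.    -0.001 -1.     0.238]
 [ 0.     0.     0.     1.   ]]
```

drive_tool --deltas '[{"translation":[-2.9,-2.75,0.6],"hand":-1},{"translation":[-2.9,-2.75,0.6],"hand":-1},{"translation":[-2.9,-2.75,0.6],"hand":-1},{"translation":[-2.9,-2.75,0.6],"hand":-1},{"translation":[-2.9,-2.75,0.6],"hand":-1},{"translation":[-2.9,-2.75,0.6],"hand":-1},{"translation":[-2.9,-2.75,0.6],"hand":-1},{"translation":[-2.9,-2.75,0.6],"hand":-1}]' --grip_force 15

```text
invalid input
```

drive_tool --deltas '[{"translation":[-2.9,-2.75,0.6],"hand":-1},{"translation":[-2.9,-2.75,0.6],"hand":-1},{"translation":[-2.9,-2.75,0.6],"hand":-1},{"translation":[-2.9,-2.75,0.6],"hand":-1},{"translation":[-2.9,-2.75,0.6],"hand":-1},{"translation":[-2.9,-2.75,0.6],"hand":-1},{"translation":[-2.9,-2.75,0.6],"hand":-1},{"translation":[-2.9,-2.75,0.6],"hand":-1},{"hand":-1},{"hand":-1}]'

```text
invalid input
```

```bash
cat >> h.py <<'E'
def go(x,y,z,yaw=None):  # tool-frame shift in cm to a world target
    T=tcp();d=T[:3,:3].T@(np.array([x,y,z])-T[:3,3])*100
    print("tcp",T[:3,3].round(4),"tooly deg",np.degrees(np.arctan2(T[1,1],T[0,1])).round(1),"shift cm",d.round(2),"tilt",T[:3,2].round(3))
E
python3 -c "
from h import *
go(.472,-.001,.003);shot('wrist','w1.png')"
```

```text
tcp [0.1274 0.5349 0.2385] tooly deg 76.6 shift cm [-45.94 -44.14  23.57] tilt [-0.    -0.001 -1.   ]
```

View pics/w1.png

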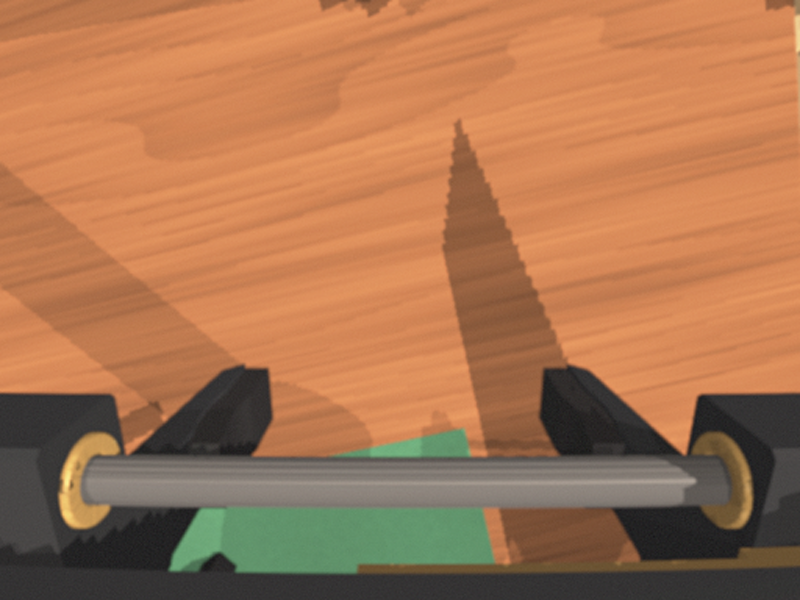

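The wrist picture only shows table here; the fingers cover rows below 430. I'll stop about 5 cm past the spool so that it stays in view. Every row probably needs all its fields.

drive_tool --deltas '[{"delta_rot":[0,0,0],"translation":[-3.2,-2.75,0.6],"hand":-1},{"delta_rot":[0,0,0],"translation":[-3.2,-2.75,0.6],"hand":-1},{"delta_rot":[0,0,0],"translation":[-3.2,-2.75,0.6],"hand":-1},{"delta_rot":[0,0,0],"translation":[-3.2,-2.75,0.6],"hand":-1},{"delta_rot":[0,0,0],"translation":[-3.2,-2.75,0.6],"hand":-1},{"delta_rot":[0,0,0],"translation":[-3.2,-2.75,0.6],"hand":-1},{"delta_rot":[0,0,0],"translation":[-3.2,-2.75,0.6],"hand":-1},{"delta_rot":[0,0,0],"translation":[-3.2,-2.75,0.6],"hand":-1}]' --grip_force 15

```text
t: 1.1
eef_pos: [0.3262, 0.2602, 0.1907]
eef_rot: [0.0, 0.117, 0.993, 0.0]
contact_force: [1.2, 1.1, 0.4]
grip_width: 0.088
gripper_force: 0.0
```

drive_tool --deltas '[{"delta_rot":[0,0,0],"translation":[-3.2,-2.75,0.6],"hand":-1},{"delta_rot":[0,0,0],"translation":[-3.2,-2.75,0.6],"hand":-1},{"delta_rot":[0,0,0],"translation":[-3.2,-2.75,0.6],"hand":-1},{"delta_rot":[0,0,0],"translation":[-3.2,-2.75,0.6],"hand":-1},{"delta_rot":[0,0,0],"translation":[-3.2,-2.75,0.6],"hand":-1},{"delta_rot":[0,0,0],"translation":[-3.2,-2.75,0.6],"hand":-1},{"delta_rot":[0,0,0],"translation":[-3.2,-2.75,0.6],"hand":-1},{"delta_rot":[0,0,0],"translation":[-3.2,-2.75,0.6],"hand":-1},{"delta_rot":[0,0,0],"translation":[0,0,0],"hand":-1},{"delta_rot":[0,0,0],"translation":[0,0,0],"hand":-1}]'

```text
t: 2.1
eef_pos: [0.5233, -0.0119, 0.1423]
eef_rot: [-0.001, 0.117, 0.993, 0.0]
contact_force: [0.2, 0.0, -0.4]
grip_width: 0.0879
gripper_force: 0.0
```

```bash
python3 -c "
from h import *
go(.472,-.001,.003);shot('wrist','w2.png')"
```

```text
tcp [ 0.5233 -0.0119  0.1423] tooly deg 76.5 shift cm [ 5.23 -0.14 13.94] tilt [-0.001  0.    -1.   ]
```

View pics/w2.png

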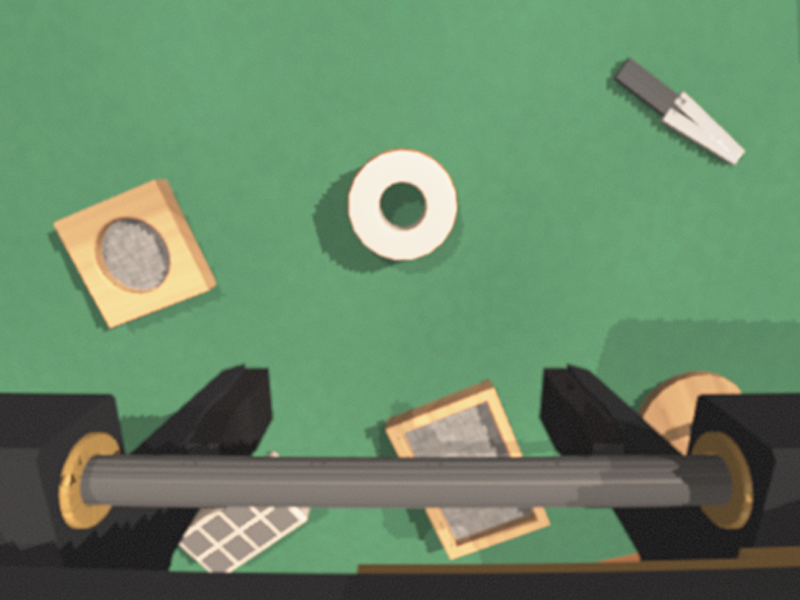

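The spool's white ring is centred at (403,205) and the small well's hole at (133,255). Tray corners are at (386,426), (490,382) and (549,522).

```bash
python3 -c "
from h import *
c=shot('wrist')
p=world(c,(403,204.5),.022);print(p,world(c,(349,205),.022),world(c,(457,205),.022));print('well',world(c,(133,255),.014))
print('tray',[world(c,q,.014)[:2].round(3) for q in((386,426),(490,382),(549,522),(452,558))])
go(p[0],p[1],.003)"
```

```text
[ 0.4727251 -0.0009785  0.022    ] [ 0.46626253 -0.02889552  0.022     ] [0.47964533 0.02682    0.022     ]
well [ 0.46426501 -0.15680118  0.014     ]
tray [array([ 0.602, -0.043]), array([0.588, 0.025]), array([0.698, 0.045]), array([ 0.712, -0.024])]
tcp [ 0.5229 -0.0107  0.1429] tooly deg 76.7 shift cm [ 5.1  -0.22 13.99] tilt [-0.  0. -1.]
```

drive_tool --deltas '[{"delta_rot":[0,0,0],"translation":[1.7,-0.07,2.2],"hand":-1},{"delta_rot":[0,0,0],"translation":[1.7,-0.07,2.2],"hand":-1},{"delta_rot":[0,0,0],"translation":[1.7,-0.07,2.2],"hand":-1},{"delta_rot":[0,0,0],"translation":[0,0,3],"hand":-1},{"delta_rot":[0,0,0],"translation":[0,0,3],"hand":-1},{"delta_rot":[0,0,0],"translation":[0,0,1.0],"hand":-1},{"delta_rot":[0,0,0],"translation":[0,0,0],"hand":0},{"delta_rot":[0,0,0],"translation":[0,0,0],"hand":0.3},{"delta_rot":[0,0,0],"translation":[0,0,0],"hand":1},{"delta_rot":[0,0,0],"translation":[0,0,0],"hand":1}]'

```text
t: 3.2
eef_pos: [0.4739, -0.0019, 0.0077]
eef_rot: [0.001, 0.117, 0.993, -0.0]
contact_force: [0.7, 1.2, 3.0]
grip_width: 0.0585
gripper_force: 15.5
```

drive_tool --deltas '[{"delta_rot":[0,0,0],"translation":[0,0,0],"hand":1},{"delta_rot":[0,0,0],"translation":[0,0,0],"hand":1}]'

```text
t: 3.4
eef_pos: [0.4739, -0.0019, 0.0077]
eef_rot: [0.001, 0.117, 0.993, -0.0]
contact_force: [-1.2, 1.3, 8.1]
grip_width: 0.0584
gripper_force: 15.0
```

drive_tool --deltas '[{"delta_rot":[0,0,0],"translation":[0,0,-2],"hand":1},{"delta_rot":[0,0,0],"translation":[0,0,-4],"hand":1},{"delta_rot":[0,0,0],"translation":[0,0,-4],"hand":1},{"delta_rot":[0,0,0],"translation":[-2.6,2.6,-2],"hand":1},{"delta_rot":[0,0,0],"translation":[-2.6,2.6,0],"hand":1},{"delta_rot":[0,0,0],"translation":[-2.6,2.6,0],"hand":1},{"delta_rot":[0,0,0],"translation":[-2.6,2.6,0],"hand":1},{"delta_rot":[0,0,0],"translation":[-2.6,2.6,0],"hand":1},{"delta_rot":[0,0,0],"translation":[-2.6,2.6,0],"hand":1},{"delta_rot":[0,0,0],"translation":[-2.6,2.6,0],"hand":1}]'

```text
t: 4.4
eef_pos: [0.6935, 0.1339, 0.1269]
eef_rot: [-0.0, 0.117, 0.993, -0.0]
contact_force: [0.4, -1.6, -1.2]
grip_width: 0.0584
gripper_force: 15.0
```

drive_tool --deltas '[{"delta_rot":[0,0,0],"translation":[0,0,0],"hand":1}]'

```text
t: 4.5
eef_pos: [0.6946, 0.1351, 0.1257]
eef_rot: [0.0, 0.116, 0.993, 0.0]
contact_force: [-0.1, -0.3, -1.5]
grip_width: 0.0581
gripper_force: 15.0
```

```bash
python3 -c "
from h import *
go(.65,.15,.06);shot('wrist','w3.png')"
```

```text
tcp [0.6946 0.1351 0.1257] tooly deg 76.7 shift cm [4.69 0.42 6.57] tilt [ 0.001  0.    -1.   ]
```

View pics/w3.png

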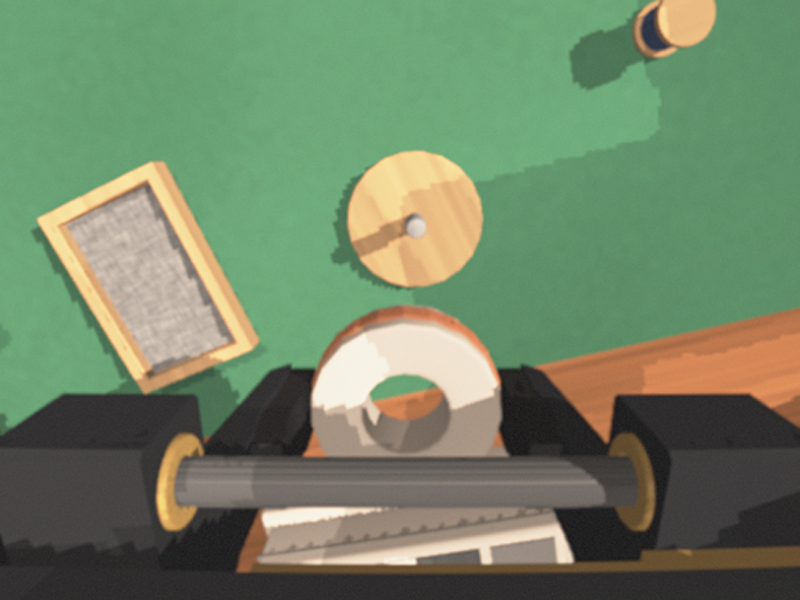

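The stand's disc is centred at (415.5,219) with its post tip at (416,226). The spool hangs level at about (405,390). The tray's outer corners are (38,219), (160,162), (259,344) and (146,393).

```bash
python3 -c "
from h import *
c=shot('wrist')
p=world(c,(415.5,219),.008);q=world(c,(416,225.5),.038);print(p,q,world(c,(348,219),.008),world(c,(483,219),.008));p=(p+q)/2
t=np.array([world(c,q,.014)[:2] for q in((38,219),(160,162),(259,344),(146,393))]);print(t.round(3),t.mean(0))
go(p[0],p[1],.015);go(p[0]+.0012,p[1]-.0005,.0157)"
```

```text
[0.65161415 0.14864752 0.008     ] [0.65141935 0.14836844 0.038     ] [0.64330813 0.11393272 0.008     ] [0.65985739 0.18338923 0.008     ]
[[ 0.604 -0.045]
 [ 0.593  0.029]
 [ 0.698  0.048]
 [ 0.711 -0.026]] [0.65136548 0.00183358]
tcp [0.6924 0.1332 0.1261] tooly deg 76.6 shift cm [ 4.32  0.55 11.12] tilt [-0.001 -0.    -1.   ]
tcp [0.6924 0.1332 0.1261] tooly deg 76.6 shift cm [ 4.19  0.53 11.05] tilt [-0.001 -0.    -1.   ]
```

drive_tool --deltas '[{"delta_rot":[0,0,0],"translation":[2.1,0.27,0],"hand":1},{"delta_rot":[0,0,0],"translation":[2.1,0.27,0],"hand":1},{"delta_rot":[0,0,0],"translation":[0,0,2.6],"hand":1},{"delta_rot":[0,0,0],"translation":[0,0,2.6],"hand":1},{"delta_rot":[0,0,0],"translation":[0,0,2.6],"hand":1},{"delta_rot":[0,0,0],"translation":[0,0,1.4],"hand":1},{"delta_rot":[0,0,0],"translation":[0,0,0.8],"hand":1},{"delta_rot":[0,0,0],"translation":[0,0,0.6],"hand":1},{"delta_rot":[0,0,0],"translation":[0,0,0.2],"hand":1},{"delta_rot":[0,0,0],"translation":[0,0,0],"hand":1}]'

```text
t: 5.6
eef_pos: [0.6533, 0.148, 0.0193]
eef_rot: [0.0, 0.117, 0.993, 0.0]
contact_force: [1.0, 0.4, -0.1]
grip_width: 0.0582
gripper_force: 15.0
```

drive_tool --deltas '[{"delta_rot":[0,0,0],"translation":[0,0,0],"hand":1}]'

```text
t: 5.7
eef_pos: [0.6534, 0.148, 0.0195]
eef_rot: [0.001, 0.117, 0.993, 0.0]
contact_force: [-0.9, 0.4, -0.6]
grip_width: 0.0584
gripper_force: 15.0
```

drive_tool --deltas '[{"delta_rot":[0,0,0],"translation":[0,0,0.2],"hand":1},{"delta_rot":[0,0,0],"translation":[0,0,0.12],"hand":1},{"delta_rot":[0,0,0],"translation":[0,0,0.05],"hand":1},{"delta_rot":[0,0,0],"translation":[0,0,0.0],"hand":1}]'

```text
t: 6.1
eef_pos: [0.6532, 0.1481, 0.0158]
eef_rot: [0.0, 0.117, 0.993, 0.0]
contact_force: [-2.0, 0.4, 4.2]
grip_width: 0.0588
gripper_force: 15.0
```

drive_tool --deltas '[{"delta_rot":[0,0,0],"translation":[0,0,0],"hand":-0.6},{"delta_rot":[0,0,0],"translation":[0,0,0],"hand":-0.8},{"delta_rot":[0,0,0],"translation":[0,0,0],"hand":-0.9},{"delta_rot":[0,0,0],"translation":[0,0,-1],"hand":-1},{"delta_rot":[0,0,0],"translation":[0,0,-3],"hand":-1},{"delta_rot":[0,0,0],"translation":[0,0,-4],"hand":-1},{"delta_rot":[0,0,0],"translation":[0,0,-4],"hand":-1},{"delta_rot":[0,0,0],"translation":[0,0,0],"hand":-1}]'

```text
t: 6.9
eef_pos: [0.6553, 0.1482, 0.142]
eef_rot: [0.006, 0.117, 0.993, 0.001]
contact_force: [0.5, -0.5, -0.7]
grip_width: 0.0879
gripper_force: 0.0
```

drive_tool --deltas '[{"delta_rot":[0,0,0],"translation":[2.6,3.6,-0.9],"hand":-1},{"delta_rot":[0,0,0],"translation":[2.6,3.6,-0.9],"hand":-1},{"delta_rot":[0,0,0],"translation":[2.6,3.6,-0.9],"hand":-1},{"delta_rot":[0,0,0],"translation":[2.6,3.6,-0.9],"hand":-1},{"delta_rot":[0,0,0],"translation":[2.6,3.6,-0.9],"hand":-1},{"delta_rot":[0,0,0],"translation":[2.6,3.6,-0.9],"hand":-1},{"delta_rot":[0,0,0],"translation":[0,0,0],"hand":-1},{"delta_rot":[0,0,0],"translation":[0,0,0],"hand":-1}]'

```text
t: 7.7
eef_pos: [0.5508, 0.3948, 0.1888]
eef_rot: [-0.0, 0.116, 0.993, -0.0]
contact_force: [-0.5, -1.0, -0.1]
grip_width: 0.0879
gripper_force: 0.0
```

```bash
python3 -c "
from h import *
go(.5,.409,.025);shot('wrist','w4.png')"
```

```text
tcp [0.5508 0.3948 0.1888] tooly deg 76.7 shift cm [ 5.27  0.23 16.38] tilt [-0. -0. -1.]
```

View pics/w4.png

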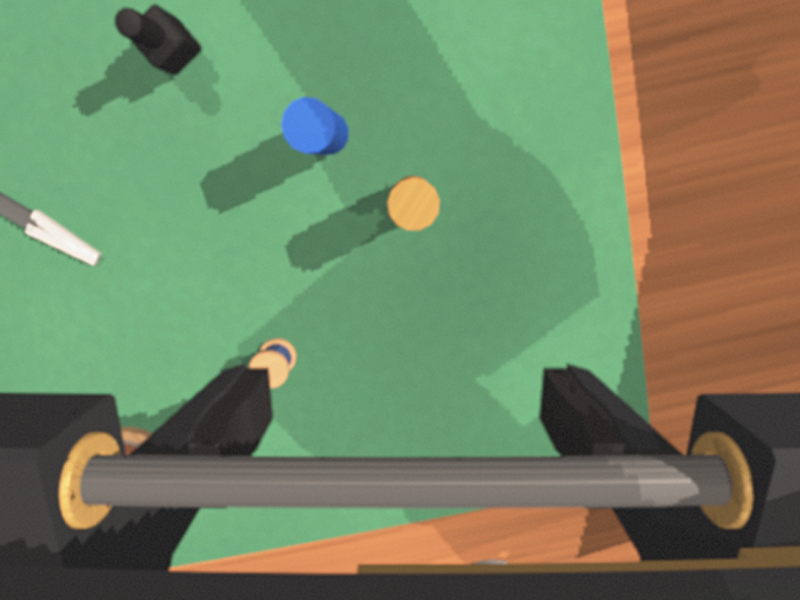

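The brass stacker's top is centred at (414,204). The blue decoy at (310,126) clears the finger plane.

```bash
python3 -c "
from h import *
c=shot('wrist')
p=world(c,(414,204),.065);b=world(c,(310,126),.065);print(p,b,world(c,(387.5,204),.065),world(c,(440.5,204),.065))
go(p[0],p[1],.03)"
```

```text
[0.50243629 0.40940212 0.065     ] [0.45119303 0.36633313 0.065     ] [0.49912133 0.39559522 0.065     ] [0.50573942 0.42321209 0.065     ]
tcp [0.5517 0.3932 0.1885] tooly deg 76.5 shift cm [ 5.16  0.44 15.85] tilt [-0.001 -0.001 -1.   ]
```

drive_tool --deltas '[{"delta_rot":[0,0,0],"translation":[1.7,0.15,0],"hand":-0.5},{"delta_rot":[0,0,0],"translation":[1.7,0.15,0],"hand":-0.4},{"delta_rot":[0,0,0],"translation":[1.75,0.1,2],"hand":-0.4},{"delta_rot":[0,0,0],"translation":[0,0,4],"hand":-0.4},{"delta_rot":[0,0,0],"translation":[0,0,4],"hand":-0.4},{"delta_rot":[0,0,0],"translation":[0,0,4],"hand":-0.4},{"delta_rot":[0,0,0],"translation":[0,0,1.8],"hand":-0.4},{"delta_rot":[0,0,0],"translation":[0,0,0],"hand":-0.2},{"delta_rot":[0,0,0],"translation":[0,0,0],"hand":0},{"delta_rot":[0,0,0],"translation":[0,0,0],"hand":1}]'

```text
t: 8.8
eef_pos: [0.5032, 0.41, 0.0327]
eef_rot: [0.001, 0.117, 0.993, 0.001]
contact_force: [0.3, 0.1, 0.9]
grip_width: 0.0397
gripper_force: 0.0
```

drive_tool --deltas '[{"delta_rot":[0,0,0],"translation":[0,0,0],"hand":1},{"delta_rot":[0,0,0],"translation":[0,0,0],"hand":1},{"delta_rot":[0,0,0],"translation":[0,0,0],"hand":1},{"delta_rot":[0,0,0],"translation":[0,0,0],"hand":1}]' --grip_force 20

```text
t: 9.2
eef_pos: [0.5028, 0.4104, 0.0323]
eef_rot: [0.001, 0.117, 0.993, 0.001]
contact_force: [0.6, -0.3, 6.6]
grip_width: 0.0272
gripper_force: 20.0
```

drive_tool --deltas '[{"delta_rot":[0,0,0],"translation":[0,0,-2],"hand":1},{"delta_rot":[0,0,0],"translation":[0,0,-4],"hand":1},{"delta_rot":[0,0,0],"translation":[0,0,-4],"hand":1},{"delta_rot":[0,0,0],"translation":[-0.3,-1.9,0],"hand":1},{"delta_rot":[0,0,0],"translation":[-0.65,-3.9,0],"hand":1},{"delta_rot":[0,0,0],"translation":[-0.65,-3.9,0],"hand":1},{"delta_rot":[0,0,0],"translation":[-0.65,-3.9,0],"hand":1},{"delta_rot":[0,0,0],"translation":[-0.65,-3.9,0],"hand":1},{"delta_rot":[0,0,0],"translation":[-0.65,-3.9,0],"hand":1},{"delta_rot":[0,0,0],"translation":[-0.65,-3.9,0],"hand":1}]'

```text
t: 10.2
eef_pos: [0.4838, 0.1528, 0.131]
eef_rot: [-0.0, 0.116, 0.993, -0.0]
contact_force: [1.5, 0.9, -1.7]
grip_width: 0.0273
gripper_force: 20.0
```

drive_tool --deltas '[{"delta_rot":[0,0,0],"translation":[-0.65,-3.9,0],"hand":1},{"delta_rot":[0,0,0],"translation":[-0.65,-3.9,0],"hand":1},{"delta_rot":[0,0,0],"translation":[-0.65,-3.9,0],"hand":1},{"delta_rot":[0,0,0],"translation":[-0.65,-3.9,0],"hand":1},{"delta_rot":[0,0,0],"translation":[-0.65,-3.9,0],"hand":1},{"delta_rot":[0,0,0],"translation":[-0.65,-3.9,0],"hand":1},{"delta_rot":[0,0,0],"translation":[-0.65,-3.9,0],"hand":1},{"delta_rot":[0,0,0],"translation":[-0.3,-2,0],"hand":1},{"delta_rot":[0,0,0],"translation":[0,0,0],"hand":1},{"delta_rot":[0,0,0],"translation":[0,0,0],"hand":1}]'

```text
t: 11.2
eef_pos: [0.4634, -0.1416, 0.1309]
eef_rot: [-0.0, 0.117, 0.993, 0.0]
contact_force: [0.5, 0.8, -1.7]
grip_width: 0.0273
gripper_force: 20.0
```

```bash
python3 -c "
from h import *
go(.4642,-.1565,.0383);shot('wrist','w5.png')"
```

```text
tcp [ 0.4634 -0.1416  0.1309] tooly deg 76.6 shift cm [-0.43 -1.44  9.26] tilt [-0.001  0.001 -1.   ]
```

View pics/w5.png

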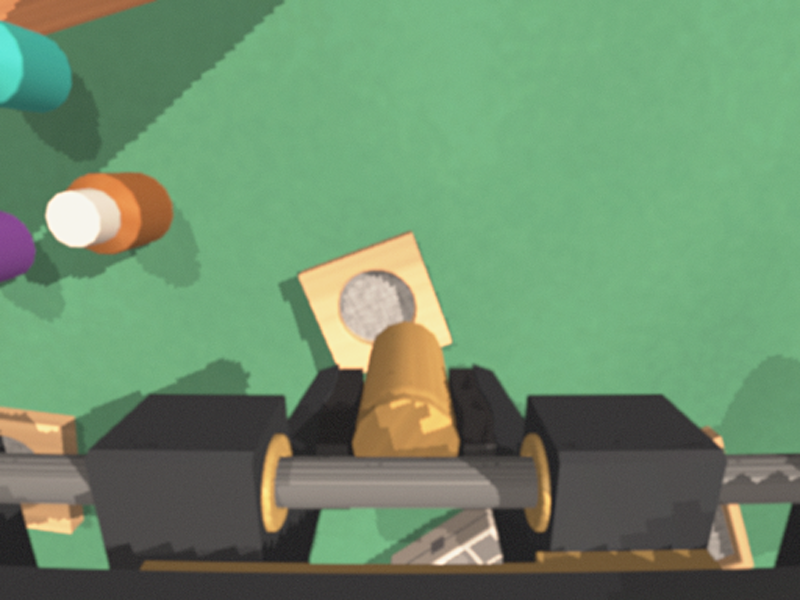

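The stacker is held upright. The well's hole is centred at about (377,307), and the bottle cap's top at (80,218) with the cap about 60 px wide.

```bash
python3 -c "
from h import *
c=shot('wrist')
p=world(c,(377.5,307),.014);print(p,world(c,(340,307),.014),world(c,(415,307),.014),'cap',world(c,(79,219),.058))
go(p[0]+.0004,p[1]+.001,.0383)"
```

```text
[ 0.46396853 -0.15768919  0.014     ] [ 0.45912811 -0.17789461  0.014     ] [ 0.46880382 -0.13750543  0.014     ] cap [ 0.38154963 -0.27169952  0.058     ]
tcp [ 0.4636 -0.1409  0.131 ] tooly deg 76.7 shift cm [-0.44 -1.53  9.27] tilt [-0.  0. -1.]
```

drive_tool --deltas '[{"delta_rot":[0,0,0],"translation":[-0.45,-1.5,0],"hand":1},{"delta_rot":[0,0,0],"translation":[0,0,1.5],"hand":1},{"delta_rot":[0,0,0],"translation":[0,0,2.5],"hand":1},{"delta_rot":[0,0,0],"translation":[0,0,2.5],"hand":1},{"delta_rot":[0,0,0],"translation":[0,0,1.2],"hand":1},{"delta_rot":[0,0,0],"translation":[0,0,0.6],"hand":1},{"delta_rot":[0,0,0],"translation":[0,0,0.4],"hand":1},{"delta_rot":[0,0,0],"translation":[0,0,0.2],"hand":1},{"delta_rot":[0,0,0],"translation":[0,0,0],"hand":1},{"delta_rot":[0,0,0],"translation":[0,0,0],"hand":1}]'

```text
t: 12.3
eef_pos: [0.4648, -0.1578, 0.0425]
eef_rot: [0.0, 0.117, 0.993, -0.0]
contact_force: [0.6, 0.3, -1.8]
grip_width: 0.0272
gripper_force: 20.0
```

drive_tool --deltas '[{"delta_rot":[0,0,0],"translation":[0,0,0.2],"hand":1},{"delta_rot":[0,0,0],"translation":[0,0,0.15],"hand":1},{"delta_rot":[0,0,0],"translation":[0,0,0.06],"hand":1},{"delta_rot":[0,0,0],"translation":[0,0,0.0],"hand":1}]'

```text
t: 12.7
eef_pos: [0.4647, -0.1576, 0.0382]
eef_rot: [0.0, 0.117, 0.993, -0.0]
contact_force: [-0.7, 1.1, 2.5]
grip_width: 0.0271
gripper_force: 20.0
```

drive_tool --deltas '[{"delta_rot":[0,0,0],"translation":[0,0,0],"hand":0},{"delta_rot":[0,0,0],"translation":[0,0,0],"hand":-0.3},{"delta_rot":[0,0,0],"translation":[0,0,0],"hand":-0.4},{"delta_rot":[0,0,0],"translation":[0,0,-1],"hand":-0.4},{"delta_rot":[0,0,0],"translation":[0,0,-4],"hand":-0.4},{"delta_rot":[0,0,0],"translation":[0,0,-4],"hand":-0.4},{"delta_rot":[0,0,0],"translation":[0,0,-4],"hand":-0.4},{"delta_rot":[0,0,0],"translation":[0,0,0],"hand":-0.4}]'

```text
t: 13.5
eef_pos: [0.4663, -0.1586, 0.1733]
eef_rot: [0.005, 0.116, 0.993, -0.002]
contact_force: [0.6, 0.0, -0.3]
grip_width: 0.0618
gripper_force: 0.0
```

drive_tool --deltas '[{"delta_rot":[0,0,0],"translation":[0.1,-3.2,0],"hand":-0.4},{"delta_rot":[0,0,0],"translation":[0.1,-3.3,0],"hand":-0.4},{"delta_rot":[0,0,0],"translation":[0.1,-3.3,0],"hand":-0.4},{"delta_rot":[0,0,0],"translation":[0.2,-3.3,0],"hand":-0.4},{"delta_rot":[0,0,0],"translation":[0,0,0],"hand":-0.4},{"delta_rot":[0,0,0],"translation":[0,0,0],"hand":-0.4}]'

```text
t: 14.1
eef_pos: [0.4291, -0.2838, 0.1676]
eef_rot: [-0.0, 0.117, 0.993, 0.0]
contact_force: [0.5, -0.6, -0.6]
grip_width: 0.0618
gripper_force: 0.0
```

```bash
python3 -c "
from h import *
go(.38,-.272,.012);shot('wrist','w6.png')"
```

```text
tcp [ 0.4291 -0.2838  0.1676] tooly deg 76.5 shift cm [ 5.040e+00 -1.000e-02  1.557e+01] tilt [-0.001  0.001 -1.   ]
```

View pics/w6.png

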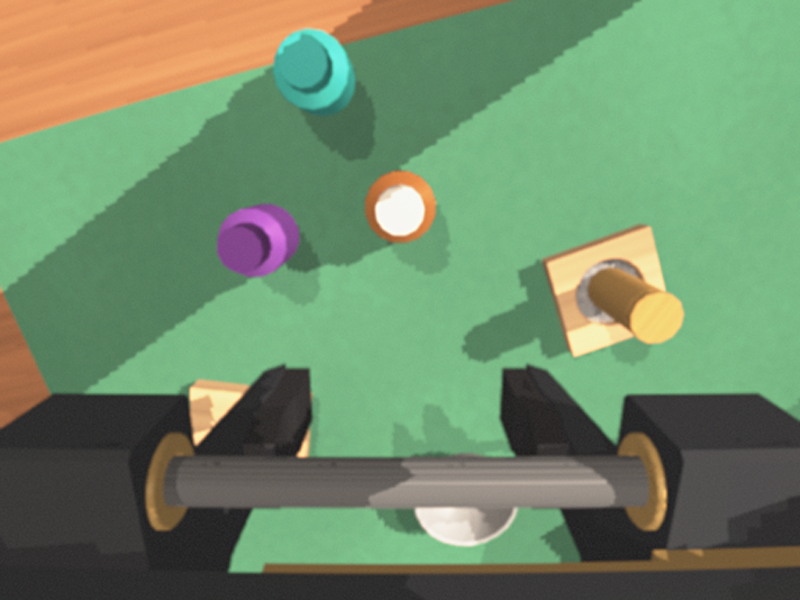

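The stacker stands in its well. The amber body is centred at (401,207) with its cap at (400,211). The purple bottle lies to its left at (262,238), so I'll turn the fingers by 0.3 rad to pass between the two decoys.

```bash
python3 -c "
from h import *
c=shot('wrist')
p=world(c,(400,210.5),.058);q=world(c,(401,206.5),.03);print(p,q,world(c,(366,207),.03),world(c,(436,207),.03));p=(p+q)/2
go(p[0],p[1],.012);print(bot.state()['joints'])"
```

```text
[ 0.38087234 -0.27501711  0.058     ] [ 0.38116313 -0.27482557  0.03      ] [ 0.37679975 -0.29412332  0.03      ] [ 0.38604598 -0.25565752  0.03      ]
tcp [ 0.4295 -0.2829  0.1679] tooly deg 76.6 shift cm [ 4.89 -0.35 15.59] tilt [-0.     0.001 -1.   ]
[-8.13029086e-01  3.84715809e-01  1.51238965e+00  1.93827023e-04
  1.24519837e+00 -2.15087265e+00]
```

drive_tool --deltas '[{"delta_rot":[0,0,0],"translation":[2.4,-0.15,0],"hand":-0.4},{"delta_rot":[0,0,0],"translation":[2.5,-0.2,0],"hand":-0.35},{"delta_rot":[0,0,0.15],"translation":[0,0,0],"hand":-0.35},{"delta_rot":[0,0,0.15],"translation":[0,0,0],"hand":-0.35},{"delta_rot":[0,0,0],"translation":[0,0,3],"hand":-0.35},{"delta_rot":[0,0,0],"translation":[0,0,3],"hand":-0.35},{"delta_rot":[0,0,0],"translation":[0,0,2],"hand":-0.35},{"delta_rot":[0,0,0],"translation":[0,0,0],"hand":-0.35}]'

```text
t: 15.0
eef_pos: [0.3805, -0.2741, 0.0862]
eef_rot: [-0.002, 0.263, 0.965, 0.001]
contact_force: [0.1, 1.1, 0.5]
grip_width: 0.0593
gripper_force: 0.0
```

```bash
python3 -c "
from h import *
go(.381,-.275,.012)"
```

```text
tcp [ 0.3805 -0.2741  0.0862] tooly deg 59.5 shift cm [-0.12 -0.06  7.42] tilt [-0.003  0.004 -1.   ]
```

drive_tool --deltas '[{"delta_rot":[0,0,0],"translation":[-0.1,-0.05,2],"hand":-0.35},{"delta_rot":[0,0,0],"translation":[0,0,2.4],"hand":-0.35},{"delta_rot":[0,0,0],"translation":[0,0,2],"hand":-0.35},{"delta_rot":[0,0,0],"translation":[0,0,0.7],"hand":-0.35},{"delta_rot":[0,0,0],"translation":[0,0,0],"hand":-0.2},{"delta_rot":[0,0,0],"translation":[0,0,0],"hand":1},{"delta_rot":[0,0,0],"translation":[0,0,0],"hand":1},{"delta_rot":[0,0,0],"translation":[0,0,0],"hand":1},{"delta_rot":[0,0,0],"translation":[0,0,0],"hand":1}]' --grip_force 15

```text
t: 15.9
eef_pos: [0.382, -0.2773, 0.018]
eef_rot: [0.001, 0.264, 0.965, -0.001]
contact_force: [0.6, 1.7, 7.5]
grip_width: 0.0392
gripper_force: 15.0
```

drive_tool --deltas '[{"delta_rot":[0,0,0],"translation":[0,0,-2],"hand":1},{"delta_rot":[0,0,0],"translation":[0,0,-4],"hand":1},{"delta_rot":[0,0,0],"translation":[0,0,-4],"hand":1},{"delta_rot":[0,0,0],"translation":[-3.3,-0.7,0],"hand":1},{"delta_rot":[0,0,0],"translation":[-3.3,-0.7,0],"hand":1},{"delta_rot":[0,0,0],"translation":[-3.3,-0.7,0],"hand":1},{"delta_rot":[0,0,0],"translation":[-3.3,-0.7,0],"hand":1},{"delta_rot":[0,0,0],"translation":[-3.3,-0.7,0],"hand":1},{"delta_rot":[0,0,0],"translation":[-3.3,-0.7,0],"hand":1},{"delta_rot":[0,0,0],"translation":[-3.3,-0.7,0],"hand":1}]'

```text
t: 16.9
eef_pos: [0.5562, -0.4373, 0.1172]
eef_rot: [-0.0, 0.264, 0.965, 0.0]
contact_force: [-0.9, -1.3, -1.0]
grip_width: 0.0391
gripper_force: 15.0
```

drive_tool --deltas '[{"delta_rot":[0,0,0],"translation":[0,0,0],"hand":1},{"delta_rot":[0,0,0],"translation":[0,0,0],"hand":1},{"delta_rot":[0,0,0],"translation":[0,0,0],"hand":1}]'

```text
t: 17.2
eef_pos: [0.5549, -0.4359, 0.1171]
eef_rot: [-0.0, 0.264, 0.965, 0.0]
contact_force: [-0.1, -0.5, -1.6]
grip_width: 0.0395
gripper_force: 15.0
```

```bash
python3 -c "
from h import *
go(.515,-.415,.024);shot('wrist','w7.png')"
```

```text
tcp [ 0.5549 -0.4359  0.1171] tooly deg 59.4 shift cm [ 4.49 -0.23  9.32] tilt [-0.001  0.001 -1.   ]
```

View pics/w7.png

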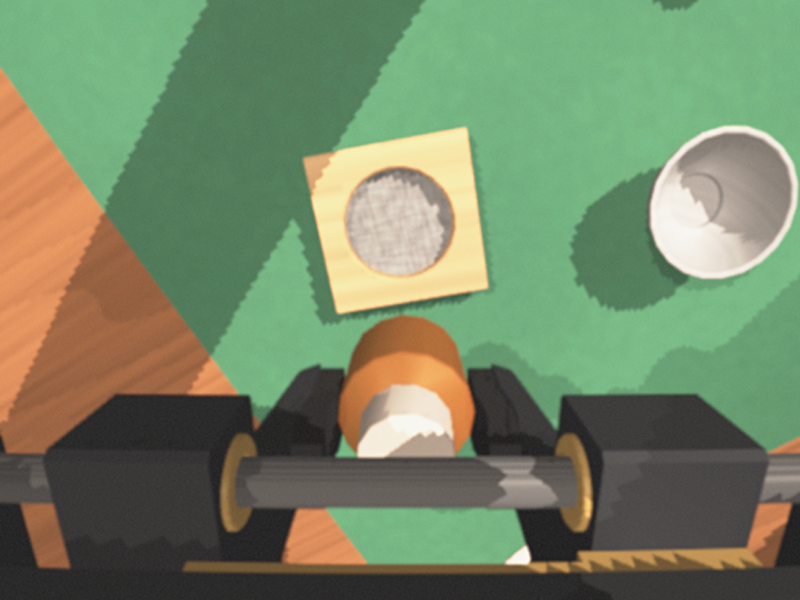

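The bottle is held upright and the large well's hole is centred at (399.5,222).

```bash
python3 -c "
from h import *
c=shot('wrist')
p=world(c,(399.5,222),.014);print(p,world(c,(344.5,222),.014),world(c,(455,222),.014))
go(p[0],p[1],.024)"
```

```text
[ 0.51544258 -0.41670384  0.014     ] [ 0.50137304 -0.44037288  0.014     ] [ 0.52959711 -0.39281078  0.014     ]
tcp [ 0.555  -0.436   0.1175] tooly deg 59.4 shift cm [ 4.38 -0.35  9.35] tilt [-0.  0. -1.]
```

drive_tool --deltas '[{"delta_rot":[0,0,0],"translation":[2.1,-0.15,0],"hand":1},{"delta_rot":[0,0,0],"translation":[2.1,-0.2,0],"hand":1},{"delta_rot":[0,0,0],"translation":[0,0,1.5],"hand":1},{"delta_rot":[0,0,0],"translation":[0,0,2.5],"hand":1},{"delta_rot":[0,0,0],"translation":[0,0,2.5],"hand":1},{"delta_rot":[0,0,0],"translation":[0,0,1.2],"hand":1},{"delta_rot":[0,0,0],"translation":[0,0,0.8],"hand":1},{"delta_rot":[0,0,0],"translation":[0,0,0.4],"hand":1},{"delta_rot":[0,0,0],"translation":[0,0,0],"hand":1},{"delta_rot":[0,0,0],"translation":[0,0,0],"hand":1}]'

```text
t: 18.3
eef_pos: [0.5178, -0.4186, 0.0289]
eef_rot: [0.001, 0.264, 0.965, -0.0]
contact_force: [-0.6, 0.5, -0.7]
grip_width: 0.0392
gripper_force: 15.0
```

drive_tool --deltas '[{"delta_rot":[0,0,0],"translation":[0,0,0.2],"hand":1},{"delta_rot":[0,0,0],"translation":[0,0,0.2],"hand":1},{"delta_rot":[0,0,0],"translation":[0,0,0.1],"hand":1},{"delta_rot":[0,0,0],"translation":[0,0,0.0],"hand":1}]'

```text
t: 18.7
eef_pos: [0.5176, -0.4184, 0.024]
eef_rot: [0.0, 0.264, 0.965, -0.0]
contact_force: [-1.7, 1.9, 6.3]
grip_width: 0.0394
gripper_force: 15.0
```

drive_tool --deltas '[{"delta_rot":[0,0,0],"translation":[0,0,0],"hand":-0.2},{"delta_rot":[0,0,0],"translation":[0,0,0],"hand":-0.4},{"delta_rot":[0,0,0],"translation":[0,0,0],"hand":-0.5},{"delta_rot":[0,0,0],"translation":[0,0,-1],"hand":-0.5},{"delta_rot":[0,0,0],"translation":[0,0,-4],"hand":-0.5},{"delta_rot":[0,0,0],"translation":[0,0,-4],"hand":-0.6},{"delta_rot":[0,0,0],"translation":[0,0,-3.5],"hand":-0.7},{"delta_rot":[0,0,0],"translation":[0,0,0],"hand":-0.8}]'

```text
t: 19.5
eef_pos: [0.5189, -0.4197, 0.1543]
eef_rot: [0.004, 0.264, 0.965, -0.003]
contact_force: [0.4, 0.4, -0.7]
grip_width: 0.0789
gripper_force: 0.0
```

drive_tool --deltas '[{"delta_rot":[0,0,0],"translation":[-0.2,3.8,0],"hand":-0.8},{"delta_rot":[0,0,0],"translation":[-0.2,3.8,0],"hand":-0.8},{"delta_rot":[0,0,0],"translation":[-0.2,3.8,0],"hand":-0.8},{"delta_rot":[0,0,0],"translation":[-0.2,3.8,0],"hand":-0.8},{"delta_rot":[0,0,0],"translation":[-0.2,3.8,0],"hand":-0.8},{"delta_rot":[0,0,0],"translation":[-0.2,3.8,0],"hand":-0.8},{"delta_rot":[0,0,0],"translation":[-0.2,3.8,0],"hand":-0.8}]'

```text
t: 20.2
eef_pos: [0.6654, -0.1949, 0.1478]
eef_rot: [-0.0, 0.264, 0.965, 0.0]
contact_force: [0.6, -0.7, 0.9]
grip_width: 0.0795
gripper_force: 0.0
```

drive_tool --deltas '[{"delta_rot":[0,0,0.124],"translation":[0,0,0],"hand":-0.8},{"delta_rot":[0,0,0.124],"translation":[0,0,0],"hand":-0.8},{"delta_rot":[0,0,0.124],"translation":[0,0,0],"hand":-0.8},{"delta_rot":[0,0,0.124],"translation":[0,0,0],"hand":-0.8},{"delta_rot":[0,0,0.124],"translation":[0,0,0],"hand":-0.8},{"delta_rot":[0,0,0],"translation":[0,0,0],"hand":-1},{"delta_rot":[0,0,0],"translation":[0,0,0],"hand":-1}]'

```text
t: 20.9
eef_pos: [0.6648, -0.1964, 0.1478]
eef_rot: [-0.0, 0.544, 0.839, -0.0]
contact_force: [0.0, 0.0, 0.1]
grip_width: 0.0878
gripper_force: 0.0
```

```bash
python3 -c "
from h import *
go(.648,-.15,.014);shot('wrist','w8.png')"
```

```text
tcp [ 0.6648 -0.1964  0.1478] tooly deg 24.1 shift cm [ 4.92  0.36 13.38] tilt [-0.  0. -1.]
```

View pics/w8.png

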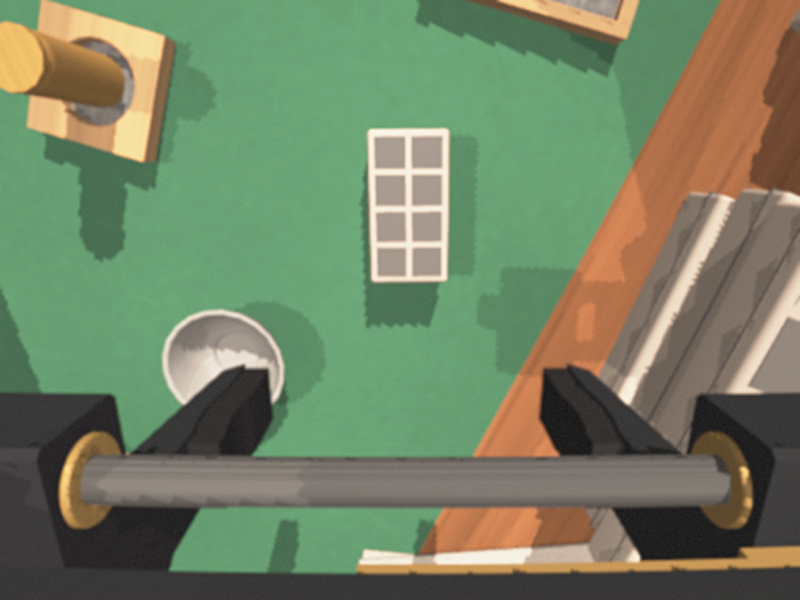

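The box top's corners are (368,129), (449,129), (447,281) and (372,281), square to the fingers. The stacker is in its well and the bowl is unmoved.

```bash
python3 -c "
from h import *
c=shot('wrist')
P=np.array([world(c,q,.03) for q in((368,129),(449,129),(447,281),(372,281))]);p=P.mean(0)
e=P[[0,1]].mean(0)-P[[2,3]].mean(0)
print(P.round(3),p,np.hypot(*e[:2]),np.degrees(np.arctan2(e[1],e[0])))
go(p[0],p[1],.013)"
```

```text
[[ 0.611 -0.123  0.03 ]
 [ 0.649 -0.107  0.03 ]
 [ 0.681 -0.178  0.03 ]
 [ 0.644 -0.195  0.03 ]] [ 0.64615518 -0.15079021  0.03      ] 0.07881433203670413 114.4421013305254
tcp [ 0.6649 -0.1963  0.1478] tooly deg 24.0 shift cm [ 4.92  0.15 13.48] tilt [-0.  0. -1.]
```

drive_tool --deltas '[{"delta_rot":[0,0,0],"translation":[2.4,0.1,0],"hand":-1},{"delta_rot":[0,0,0],"translation":[2.5,0.05,0],"hand":-1},{"delta_rot":[0,0,0],"translation":[0,0,3],"hand":-1},{"delta_rot":[0,0,0],"translation":[0,0,4],"hand":-0.7},{"delta_rot":[0,0,0],"translation":[0,0,4],"hand":-0.5},{"delta_rot":[0,0,0],"translation":[0,0,2.4],"hand":-0.4},{"delta_rot":[0,0,0],"translation":[0,0,0],"hand":-0.2},{"delta_rot":[0,0,0],"translation":[0,0,0],"hand":1},{"delta_rot":[0,0,0],"translation":[0,0,0],"hand":1},{"delta_rot":[0,0,0],"translation":[0,0,0],"hand":1}]'

```text
t: 22.0
eef_pos: [0.6473, -0.1514, 0.0159]
eef_rot: [0.002, 0.545, 0.838, 0.0]
contact_force: [-0.1, 0.1, 3.2]
grip_width: 0.0416
gripper_force: 15.0
```

drive_tool --deltas '[{"delta_rot":[0,0,0],"translation":[0,0,0],"hand":1},{"delta_rot":[0,0,0],"translation":[0,0,0],"hand":1}]'

```text
t: 22.2
eef_pos: [0.6474, -0.1514, 0.0159]
eef_rot: [0.002, 0.545, 0.838, 0.0]
contact_force: [-0.9, 0.3, 6.2]
grip_width: 0.0419
gripper_force: 15.0
```

drive_tool --deltas '[{"delta_rot":[0,0,0],"translation":[0,0,-2],"hand":1},{"delta_rot":[0,0,0],"translation":[0,0,-3.5],"hand":1},{"delta_rot":[0,0,0],"translation":[0,0,-3.5],"hand":1},{"delta_rot":[0,0,0],"translation":[3.4,1.6,0],"hand":1},{"delta_rot":[0,0,0],"translation":[3.4,1.6,0],"hand":1},{"delta_rot":[0,0,0],"translation":[3.4,1.6,0],"hand":1},{"delta_rot":[0,0,0],"translation":[3.5,1.7,0],"hand":1}]'

```text
t: 22.9
eef_pos: [0.6503, 0.0019, 0.1047]
eef_rot: [0.0, 0.546, 0.838, 0.0]
contact_force: [1.5, -0.2, -1.0]
grip_width: 0.0417
gripper_force: 15.0
```

drive_tool --deltas '[{"delta_rot":[0,0,-0.133],"translation":[0,0,0],"hand":1},{"delta_rot":[0,0,-0.133],"translation":[0,0,0],"hand":1},{"delta_rot":[0,0,-0.133],"translation":[0,0,0],"hand":1},{"delta_rot":[0,0,-0.133],"translation":[0,0,0],"hand":1},{"delta_rot":[0,0,-0.133],"translation":[0,0,0],"hand":1},{"delta_rot":[0,0,-0.133],"translation":[0,0,0],"hand":1},{"delta_rot":[0,0,-0.133],"translation":[0,0,0],"hand":1},{"delta_rot":[0,0,-0.133],"translation":[0,0,0],"hand":1},{"delta_rot":[0,0,-0.133],"translation":[0,0,0],"hand":1},{"delta_rot":[0,0,-0.133],"translation":[0,0,0],"hand":1}]'

```text
t: 23.9
eef_pos: [0.6504, 0.0006, 0.1045]
eef_rot: [0.0, -0.091, 0.996, -0.0]
contact_force: [-0.5, 0.4, -0.8]
grip_width: 0.042
gripper_force: 15.0
```

drive_tool --deltas '[{"delta_rot":[0,0,0],"translation":[0,0,0],"hand":1},{"delta_rot":[0,0,0],"translation":[0,0,0],"hand":1}]'

```text
t: 24.1
eef_pos: [0.6504, 0.0006, 0.1043]
eef_rot: [0.0, -0.086, 0.996, -0.0]
contact_force: [-0.6, 0.5, -0.7]
grip_width: 0.0417
gripper_force: 15.0
```

```bash
python3 -c "
from h import *
go(.651,.0015,.0219);shot('wrist','w9.png')"
```

```text
tcp [6.504e-01 6.000e-04 1.043e-01] tooly deg 99.9 shift cm [-0.07  0.08  8.24] tilt [ 0. -0. -1.]
```

View pics/w9.png

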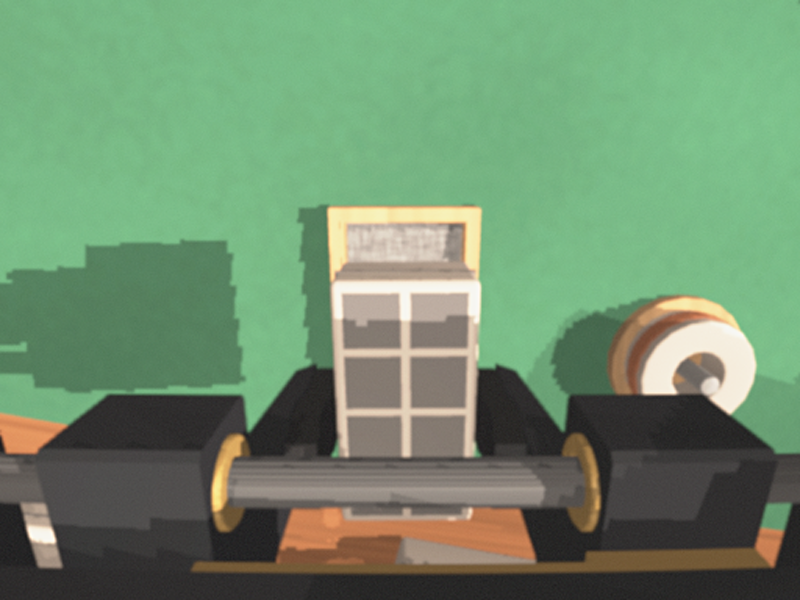

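The box lines up with the tray, whose near outer corners are (328,207) and (481,207). The spool sits round its post.

```bash
python3 -c "
from h import *
c=shot('wrist')
a=world(c,(328,207),.014);b=world(c,(481,207),.014);T=tcp()
p=(a+b)/2-.055*T[:3,0];print(a,b,np.linalg.norm(a-b),p)
go(p[0],p[1],.0219)"
```

```text
[ 0.60495963 -0.04484178  0.014     ] [0.59269658 0.02606243 0.014     ] 0.07195685939891162 [6.53000584e-01 1.15181244e-04 1.40081687e-02]
tcp [6.504e-01 6.000e-04 1.041e-01] tooly deg 100.0 shift cm [-0.25 -0.09  8.22] tilt [ 0. -0. -1.]
```

drive_tool --deltas '[{"delta_rot":[0,0,0],"translation":[-0.25,0,0],"hand":1},{"delta_rot":[0,0,0],"translation":[0,0,1.5],"hand":1},{"delta_rot":[0,0,0],"translation":[0,0,2.5],"hand":1},{"delta_rot":[0,0,0],"translation":[0,0,2],"hand":1},{"delta_rot":[0,0,0],"translation":[0,0,1.1],"hand":1},{"delta_rot":[0,0,0],"translation":[0,0,0.5],"hand":1},{"delta_rot":[0,0,0],"translation":[0,0,0.3],"hand":1},{"delta_rot":[0,0,0],"translation":[0,0,0],"hand":1},{"delta_rot":[0,0,0],"translation":[0,0,0],"hand":1}]'

```text
t: 25.1
eef_pos: [0.6533, 0.001, 0.0258]
eef_rot: [0.001, -0.088, 0.996, -0.0]
contact_force: [-0.2, 0.6, -0.4]
grip_width: 0.0421
gripper_force: 15.0
```

drive_tool --deltas '[{"delta_rot":[0,0,0],"translation":[0,0,0.2],"hand":1},{"delta_rot":[0,0,0],"translation":[0,0,0.14],"hand":1},{"delta_rot":[0,0,0],"translation":[0,0,0.06],"hand":1},{"delta_rot":[0,0,0],"translation":[0,0,0.0],"hand":1}]'

```text
t: 25.5
eef_pos: [0.653, 0.001, 0.0219]
eef_rot: [0.0, -0.088, 0.996, -0.0]
contact_force: [-2.2, -0.7, 5.6]
grip_width: 0.0416
gripper_force: 15.0
```

drive_tool --deltas '[{"delta_rot":[0,0,0],"translation":[0,0,0],"hand":-0.2},{"delta_rot":[0,0,0],"translation":[0,0,0],"hand":-0.4},{"delta_rot":[0,0,0],"translation":[0,0,0],"hand":-0.5},{"delta_rot":[0,0,0],"translation":[0,0,-1],"hand":-0.5},{"delta_rot":[0,0,0],"translation":[0,0,-4],"hand":-0.5},{"delta_rot":[0,0,0],"translation":[0,0,-4],"hand":-0.5},{"delta_rot":[0,0,0],"translation":[0,0,-4],"hand":-0.5},{"delta_rot":[0,0,0],"translation":[3,0,-3],"hand":-0.5},{"delta_rot":[0,0,0],"translation":[4,0,-2],"hand":-0.5},{"delta_rot":[0,0,0],"translation":[4,0,0],"hand":-0.5}]'

```text
t: 26.5
eef_pos: [0.5442, -0.0185, 0.2043]
eef_rot: [0.003, -0.088, 0.996, -0.001]
contact_force: [0.1, -0.3, 0.1]
grip_width: 0.0659
gripper_force: 0.0
```

drive_tool --deltas '[{"delta_rot":[0,0,0],"translation":[4,0,0],"hand":-0.5},{"delta_rot":[0,0,0],"translation":[4,0,0],"hand":-0.5},{"delta_rot":[0,0,0],"translation":[0,0,0],"hand":-0.5},{"delta_rot":[0,0,0],"translation":[0,0,0],"hand":-0.5}]'

```text
t: 26.9
eef_pos: [0.4659, -0.0325, 0.202]
eef_rot: [0.001, -0.088, 0.996, -0.0]
contact_force: [0.1, -0.1, 0.2]
grip_width: 0.0663
gripper_force: 0.0
```

```bash
python3 -c "
from h import *
f=shot('side')['frame'][80:350,90:360,::-1]
cv2.imwrite('pics/side2.png',cv2.resize(f,(600,600),interpolation=cv2.INTER_CUBIC))"
```

```text
(no output)
```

View pics/side2.png

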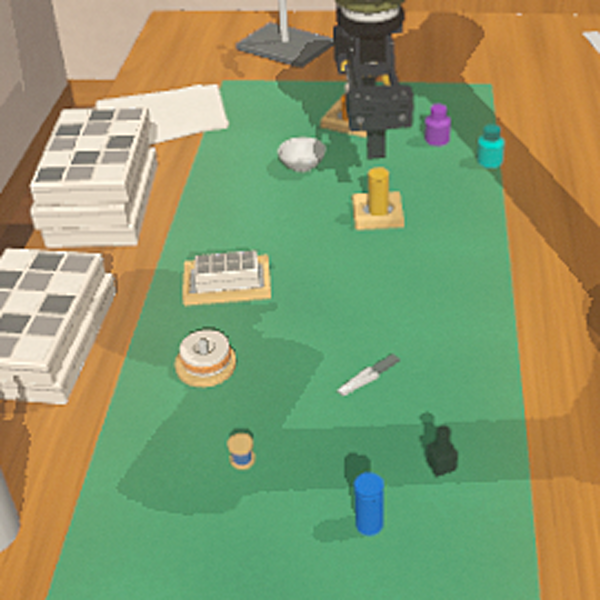

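The side view shows the box in the tray at (227,275), the spool on its stand, the stacker in its well, and the bystanders standing. The gripper hides the bottle, so I'll check it from the top camera.

```bash
python3 -c "
from h import *
f=shot('top')['frame'][90:290,190:470,::-1]
cv2.imwrite('pics/top2.png',cv2.resize(f,(784,560),interpolation=cv2.INTER_CUBIC))"
```

```text
(no output)
```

View pics/top2.png

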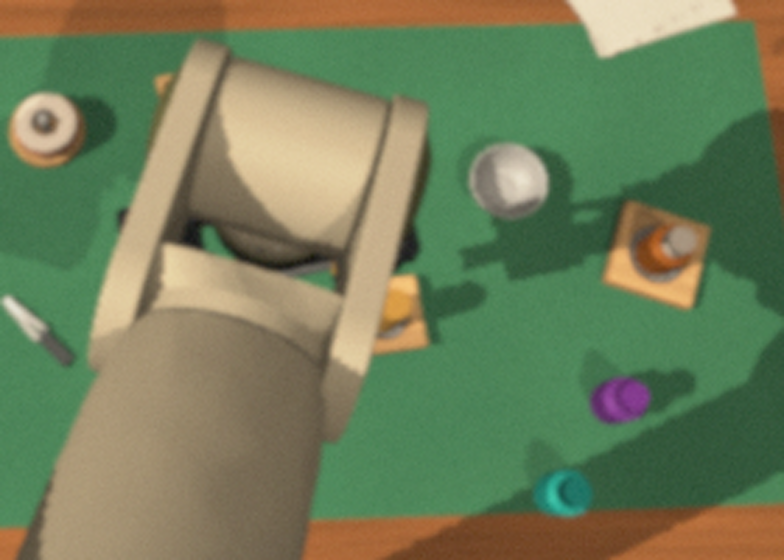

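The amber bottle stands upright in the large well at (660,250), and the decoys and bowl are in place.

```bash
python3 -c "
from station import bot
print(bot.sign_off())"
```

```text
the job is handed in; nothing more can be done
None
```

The spool, hair stacker, cement bottle and fly box were each placed in their holders in the order asked, upright and home as far as the pictures and contact forces show; the bowl and varnish bottle still stand, and the job was handed in at about 27 s.

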